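Put the watercolour tin away under the desk shelf

TASK

Put the open watercolour tin away: shut its lid fully, then slide the tin along the desk, handle side outwards, in under the low shelf until it sits squarely against the stop rail hidden beneath. Feel for the rail, press the tin against it lightly for a moment and let go. Keep the tin and the gripper clear of the shelf board, and leave everything else on the desk where it is.

Things in the scene. Friction and masses are not known exactly. Their poses are not given: they have to be found in the camera images.
- tin: Black enamelled watercolour tin, white inside, coloured pans; loose. 115 (its x) by 240 (y) mm, 38 mm high with the lid shut (base 26, lid 12); about 0.6 kg in all, give or take 30%; slides on the desk with 1 to 5 N. Origin: centre of the underside, z up. +x points to the hinged back (face at x = +57.5 mm), -x to the front with the handle.
- tin_lid (a joint): Angle of the tin's lid, rad: 0 shut, 1.57 upright, 1.9 fully back. A shallow shell 115 by 240 by 12 mm, 0.12 kg. Hinge line along the tin's y at the tin's (x +57.5, z 26 mm). The hinge is stiff: the lid stays at any angle and must be pushed all the way down, with 1 to 2 N at its edge.
- lid_edge (a point): Middle of the lid's free edge on its outer side, 115 mm from the hinge line. With the lid shut it lies at the tin's (x -57.5, y 0, z 38 mm).
- handle (a point): Middle of the level steel loop handle on the tin's front, at the tin's (x -74, y 0, z 14 mm); the loop spans z 8 to 20 mm. Two flat side bars along the tin's x, 8 mm thick, outer faces at y = -24 and +24 mm (48 mm apart: grip across them from above), reach from the tin's front face at x -57.5 to -89.5 mm; an 8 mm cross bar joins their outer ends.
- riser: Low wooden desk shelf, fixed: board 200 (its x) by 360 (y) by 18 mm, underside 50 mm and top 68 mm above the desk, on two 18 mm cheeks at its ends (324 mm between them), open at front and back. Origin: on the desk below the board's middle, z up. Front edge at x = -100 mm, facing the robot; +x points in under it.
- shelf_mouth (a point): Middle of the board's lower front edge, at the shelf's (x -100, y 0, z 50 mm). Under the board a stop rail runs across (300 mm long, 16 to 46 mm above the desk), faced with stiff rubber (8 N/mm). The face lies 67 to 107 mm in from this edge (17 mm before the brass thumb screws on top): not reported, to be felt. Pressing on it with 4 to 10 N is plenty; 20 N is too much.
- cup: White ceramic cup, 84 mm across, 68 mm high. Origin: centre of the underside. To be left alone.
- dish: White ceramic dish, 120 mm across, 16 mm high. Origin: centre of the underside. To be left alone.
- brush_green: Green paint brush lying along its x, 200 mm long, 10 mm thick. Origin: underside, mid length. To be left alone.
- brush_black: Black paint brush lying along its x, 220 mm long, 12 mm thick. Origin: underside, mid length. To be left alone.
- pencil: Dark blue mechanical pencil lying along its x, 150 mm long, 9 mm thick. Origin: underside, mid length. To be left alone.
- eraser: White eraser, 45 by 24 by 14 mm. Origin: centre of the underside. To be left alone.
- ink: Small amber jar with a black cap, 44 mm across, 52 mm high, standing on the middle of the shelf board. Origin: centre of the underside. To be left alone.

How it is judged (in metres and radians):
On the way, in this order (a step that is already met when the one before it is completed fails the run):
1. the lid is fully shut while the tin still stands out in front of the shelf (value of joint tin_lid below 0.06 rad and x of tin in the frame of riser below -0.14 m), for 0.2 s.
2. the tin, lid shut, stands squarely against the stop rail and is pressed on it lightly (value of joint tin_lid below 0.06 rad and x of rail_pad_c0 in the frame of tin below 0.0645 m and angle between the x axis of tin and the x axis of riser, either way round below 0.05 rad and y of tin in the frame of riser between -0.046 and 0.046 m and height (world z) of tin below 0.004 m and contact force between tin and rail_pad_c0 above 1 N), for 0.2 s.
At the end, for the whole second after the job is handed in: The lid is shut (within 0.06 rad); the tin lies flat on the desk under the shelf, between the cheeks, its back within 3 mm of the stop rail and square to the shelf within 0.05 rad, at rest and released (value of joint tin_lid below 0.06 rad and x of rail_pad_c0 in the frame of tin below 0.0645 m and angle between the x axis of tin and the x axis of riser, either way round below 0.05 rad and y of tin in the frame of riser between -0.046 and 0.046 m and height (world z) of tin below 0.004 m and linear speed of tin below 0.01 m/s and contact force between the fingers and tin below 0.1 N); the robot touches nothing.
It fails at once if the tin is pressed on the shelf or its stop rail with more than 20 N (contact force between tin and riser above 20 N).
It fails at once if the tin or its lid bears on the shelf board above it (contact force between tin and riser_c0 above 2 N).
It fails at once if the robot knocks or leans on the shelf (contact force between any of the arm, the fingers and riser above 3 N).
It fails at once if the tin is lifted off the desk instead of slid (height (world z) of tin above 0.015 m).
It fails at once if a cup, dish, brush, pencil, eraser or ink jar is moved more than 15 mm (distance of any of cup, dish, brush_green, brush_black, pencil, eraser, ink from where it was at the start of the episode above 0.015 m).
It also fails if it takes over 67 s, if anything falls off the work surface, if the arm or the gripper's body presses on something with over 40 N, if the wrist force passes 120 N, or if a joint passes its speed limit or range.

ROBOT

A 6-joint arm with a two-finger parallel gripper is mounted at the origin on the work surface. World frame = base frame: x ahead of the robot, y to its left, z up, the work surface at z = 0. Lengths are in m, angles in degrees, forces in N, time in s.
With the tool pointing down it reaches from about 0.4 to 0.825 m from the base axis. Payload 7 kg.
Tool frame: the origin (TCP) lies midway between the tips of the shut fingers; the grasp point (between the pads) lies 19 mm behind it; z points along the fingers, y is the line along which they close (so a half turn about z gives the same grasp; the last joint's range is limited). The gripper opens to 88 mm and grips with 3 to 60 N. Pads are 19 mm wide; open, the fingers measure 130 mm over their backs; the gripper's body (78 mm by 193 mm) begins 47 mm behind the grasp point.
Start: joints at [90.361, 20.546, 0.682, 0, -70.136, -16.507], TCP at [0.188, 0.648, 0.227] pointing down, gripper open.
Joint ranges: [-176.03, 176.03], [-82.01, 121.73], [-58.28, 71.71], [-173.87, 95.51], [-174.79, -0.11], [-173.66, 173.66]. Speed limits (degrees/s): [136.94, 136.94, 172.46, 180, 180, 180].

INTERFACE

Orientations are given as [roll, pitch, yaw] about the fixed x, y, z axes, in that order (R = Rz(yaw) Ry(pitch) Rx(roll)).
In Python, from plant import r gives the robot as it stands. The module is installed in compiled form; this text tells all that it offers.
- The arm moves only by the tool play_rows, never from a script. Its argument "rows" is a list of rows, each an object with "slide": the shift along the tool's x, y, z as a fraction of full scale, a list of three; "delta_rot": the turn, a rotation vector about the tool's x, y, z as a fraction of full scale, a list of three; "fingers": the opening, from -1 (shut) to 1 (fully open). In form: [{"slide": [x, y, z], "delta_rot": [rx, ry, rz], "fingers": fingers}, ...]. A call has 1 to 8 rows; each row shifts and turns the commanded pose from where the row before left it, along the tool's axes as they then stand; what a row does not reach is not made up. Full scale, the value 1, is 0.15 m for a shift and 0.08 rad for a turn. A row lasts 1/8 s, in which the tool goes at most 62.5 mm and 10.7 degrees, less where a joint would pass 70% of its speed; a pose out of reach is approached as far as the arm can. A call with a number of a shift or a turn outside -1 to 1 is refused whole. A call with a gripper value outside its range is refused whole. The fingers move at their own pace and stop on an object; "squeeze" is the grip in N (left out, the last holds). Time passes only in rows, so rows that do not move let the fingers close. It gives the time, the measured TCP pose, the force, the opening and the grip force at its end, in the units of the state.
- r.get_state(): the state, without advancing time (a new reading comes with each control period).
- r.capture(name): name is "side" or "top"; returns a dict with "image" (420x560x3 uint8, blue, green, red), "fx", "fy", "cx", "cy" (pixels), "R" (3x3) and "t" (3): a world point X has camera coordinates R X + t. Camera axes: x right, y down, z forward; pixel columns grow to the right and rows downward; lengths in m; the calibration is good to about 2 mm. A picture is of the moment at which its call begins. There is no depth.
- r.close_job(): hands the job in; it is judged then, once.
The state is a dict: "time_s": time; "joints": joint angles; "qd": joint speeds; "joint_torque": joint torques, N m; "tcp_pos": TCP position; "eef_rot": TCP orientation; "contact_force": force on the tool from outside, world axes, zero at the start; "moment": the same for the moment, N m; "gripper_width": finger opening in m; "gripper_force": force on a finger pad.
Only numpy, scipy, OpenCV 4.12 (cv2) and the standard library are available. Lean on these libraries where they do the work, as an engineer would, in place of code of your own. Each camera call takes 0.05 s, during which the arm holds its last target. There are 200 camera calls.

## Working session

There is one attempt and no reset: what is moved stays moved. The work goes in short steps, Python scripts to look and compute and a tool call to move; the robot and the scene stay as the last step left them, time stands still between calls to the robot, and variables do not carry over. Pictures are saved under pics/ and viewed, at most 10 in all, crops included, and the job is handed in when it is done.

Besides the shell and the picture viewer there is one more tool, called after ">>>" by a JSON object that holds its "op" and its "data". play_rows: Moves the arm, as the interface text tells. Shift numbers are shares of 0.15 m and turn numbers shares of 0.08 rad, none past 1 either way. Its arguments: {"type":"object","properties":{"rows":{"type":"array"},"squeeze":{"type":"number"}},"required":["rows"]}

```bash
mkdir -p pics; python3 - <<'E'
from plant import r
import cv2,pickle
s=r.get_state(); print(s)
for n in("side","top"):
    c=r.capture(n); cv2.imwrite(f"pics/{n}0.png",c["image"]); pickle.dump(c,open(f"{n}0.pkl","wb")); print(n,c["fx"],c["cx"],c["cy"],c["R"],c["t"])
E
```

```text
{'time_s': 0.0, 'joints': array([ 9.03621814e+01,  2.05907386e+01,  6.33943600e-01, -1.85567206e-02,
       -7.01341437e+01, -1.65041015e+01]), 'qd': array([-0.08300782, -0.01282127,  0.04737302, -0.04466201, -0.03027108,
        0.04359211]), 'joint_torque': array([ 3.00504162e-04, -5.82720780e+01,  2.93054241e+01,  6.99713320e+00,
        6.78488650e-03, -1.61648632e-04]), 'tcp_pos': array([0.18759297, 0.64791539, 0.22563674]), 'eef_rot': array([ 1.79907852e+02, -9.11070688e-03, -1.61482326e+01]), 'contact_force': array([ 0.02206737, -0.04199196, -0.18292946]), 'moment': array([-0.05974631, -0.01097552,  0.01446193]), 'gripper_force': 0.0, 'gripper_width': 0.08764983968331938}
side 525.4632583464835 273.63815715873733 212.15963978454053 [[ 0.99583651 -0.08790738 -0.02412321]
 [-0.07149593 -0.58903553 -0.80493818]
 [ 0.05655058  0.80331155 -0.59286811]] [-0.57733596  0.1107208   1.44622515]
top 504.50420807029866 275.03900528645795 216.0474971155322 [[-0.01678372 -0.99980461  0.01044226]
 [-0.98468153  0.01471525 -0.17374044]
 [ 0.17355283 -0.01319831 -0.98473612]] [0.02564613 0.57251601 1.05202994]
```

View pics/side0.png

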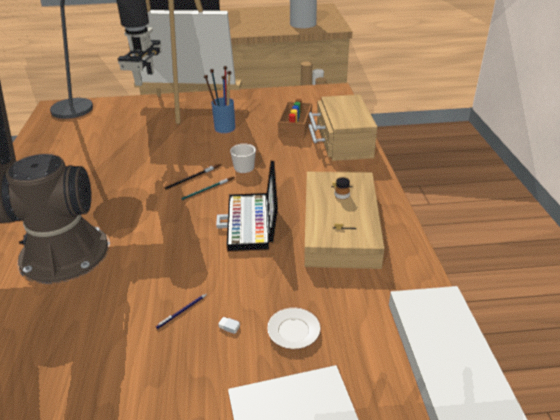

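View pics/top0.png

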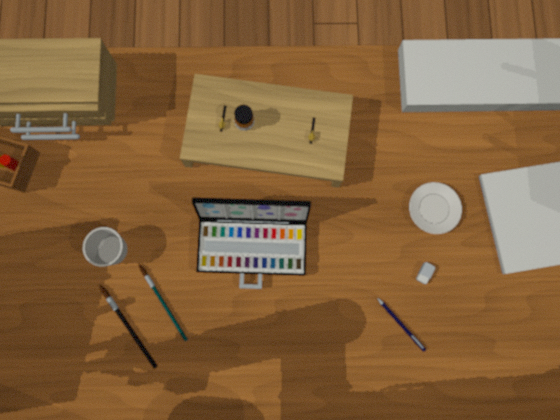

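The side view shows the tin at about (248,220) with its lid upright, and the shelf at (342,218). In the top view the tin is at (252,240), its handle at (251,282), and the shelf board's corners are near (195,76), (352,95), (343,178) and (182,160).

```bash
cat > h.py <<'E'
import numpy as np,pickle,cv2
def ray(c,uv,z):
    uv=np.atleast_2d(np.array(uv,float)); R,t=np.array(c["R"]),np.array(c["t"])
    d=np.c_[(uv[:,0]-c["cx"])/c["fx"],(uv[:,1]-c["cy"])/c["fy"],np.ones(len(uv))]@R
    o=-R.T@t; return o+d*((z-o[2])/d[:,2])[:,None]
def proj(c,X):
    p=np.atleast_2d(X)@np.array(c["R"]).T+np.array(c["t"]); return np.c_[c["fx"]*p[:,0]/p[:,2]+c["cx"],c["fy"]*p[:,1]/p[:,2]+c["cy"]]
E
python3 - <<'E'
from h import *
c=pickle.load(open("top0.pkl","rb")); im=c["image"]; hsv=cv2.cvtColor(im,cv2.COLOR_BGR2HSV)
for p in [(270,90),(200,150),(330,165),(330,178),(270,178),(150,150),(400,150),(250,273),(250,203),(251,288)]: print(p,im[p[1],p[0]],hsv[p[1],p[0]])
crop=im[60:300,170:370]; cv2.imwrite("pics/crop1.png",cv2.resize(crop,None,fx=2.5,fy=2.5,interpolation=cv2.INTER_CUBIC))
E
```

```text
(270, 90) [ 75 120 146] [ 19 124 146]
(200, 150) [ 91 141 166] [ 20 115 166]
(330, 165) [ 96 147 173] [ 20 113 173]
(330, 178) [ 81 127 151] [ 20 118 151]
(270, 178) [ 45  97 142] [ 16 174 142]
(150, 150) [ 55 105 152] [ 15 163 152]
(400, 150) [ 53 101 152] [ 15 166 152]
(250, 273) [25 31 44] [  9 110  44]
(250, 203) [17 23 20] [45 67 23]
(251, 288) [115 125 142] [ 11  48 142]
```

View pics/crop1.png

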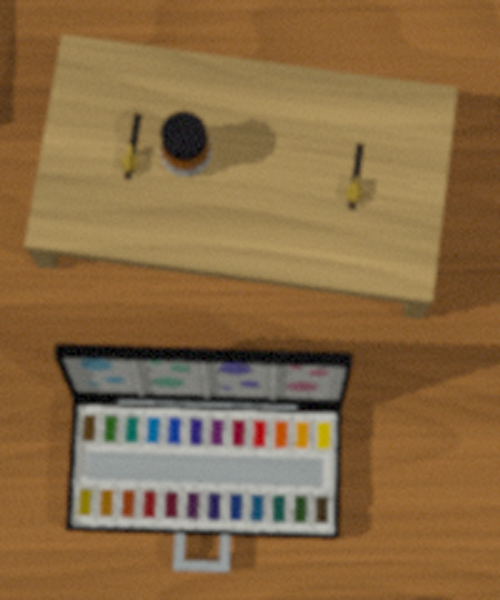

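The enlarged view shows the board corners at crop px (62,36), (457,87), (434,300) and (25,248). The tin's front corners are at (68,530) and (338,537), the handle is at (202,552), and the lid's top edge runs from (58,348) to (350,355).

```bash
python3 - <<'E'
from h import *
c=pickle.load(open("top0.pkl","rb")); im=c["image"]; hsv=cv2.cvtColor(im,cv2.COLOR_BGR2HSV)
R,t=np.array(c["R"]),np.array(c["t"]); print("cam",-R.T@t)
def blob(m,x0,y0,x1,y1):
    k=np.zeros(m.shape,np.uint8); k[y0:y1,x0:x1]=m[y0:y1,x0:x1]
    cs,_=cv2.findContours(k*255,cv2.RETR_EXTERNAL,cv2.CHAIN_APPROX_NONE); return max(cs,key=cv2.contourArea)[:,0,:]
m=((hsv[...,1]<146)&(hsv[...,2]>100)&(hsv[...,0]>15)).astype(np.uint8)
m=cv2.morphologyEx(m,cv2.MORPH_CLOSE,np.ones((9,9)))
b=blob(m,165,60,370,195)
W=ray(c,b,0.068)[:,:2].astype(np.float32)
(cx,cy),(w,h),a=cv2.minAreaRect(W); print("board rect",cx,cy,w,h,a)
print(cv2.boxPoints(cv2.minAreaRect(W)))
# corner based (picked)
P=np.array([(62,36),(457,87),(434,298),(25,246)])/2.5+[170,60]-0.3
print("board picked",ray(c,P,0.068))
def edge(pts,z):
    X=ray(c,pts,z)[:,:2]; vx,vy,x,y=cv2.fitLine(X.astype(np.float32),cv2.DIST_HUBER,0,.001,.001).ravel(); return np.degrees(np.arctan2(vy,vx)),(x,y)
for nm,z,sel in(("back",.068,lambda p:p[:,1]<98),):
    q=b[sel(b)&(b[:,0]>205)&(b[:,0]<340)]; print(nm,edge(q,z))
# tin dark
d=(hsv[...,2]<70).astype(np.uint8)
rows=[(u,max(v for v in range(262,282) if d[v,u])+.5) for u in list(range(203,236))+list(range(266,300))]
e=edge(rows,.013);print("tin front (bottom z~0..026)",edge(rows,0),edge(rows,.026))
rows=[(u,min(v for v in range(190,215) if d[v,u])) for u in range(200,304)]
print("lid top",edge(rows,.141))
L=[min(u for u in range(185,230) if d[v,u]) for v in range(225,270)];Rr=[max(u for u in range(290,315) if d[v,u])+1 for v in range(225,270)]
print("tin L",edge([(u,v) for u,v in zip(L,range(225,270))],.026),"R",edge([(u,v) for u,v in zip(Rr,range(225,270))],.026), ray(c,[(L[22],247),(Rr[22],247)],.026))
g=((hsv[...,1]<90)&(hsv[...,2]>105)).astype(np.uint8); hb=blob(g,230,276,275,300)
H=ray(c,hb,.02)[:,:2].astype(np.float32); print("handle",cv2.boundingRect(hb),H.min(0),H.max(0),cv2.minAreaRect(H))
# lid corners in both views
print("lid corners top px->z.14",ray(c,np.array([(57,347),(351,354)])/2.5+[170,60],.141))
s=pickle.load(open("side0.pkl","rb"))
crop=s["image"][150:270,190:400]; cv2.imwrite("pics/crop2.png",cv2.resize(crop,None,fx=3.8,fy=3.8,interpolation=cv2.INTER_CUBIC))
E
```

```text
cam [0.38159361 0.03110143 1.13517325]
board rect 0.7652981877326965 0.03205208480358124 0.3631381094455719 0.21823333203792572 81.15186309814453
[[ 0.6295518  -0.13057232]
 [ 0.8451881  -0.1641401 ]
 [ 0.90104455  0.19467649]
 [ 0.6854083   0.22824427]]
board picked [[ 0.89756266  0.19304672  0.068     ]
 [ 0.84440306 -0.16192287  0.068     ]
 [ 0.64965484 -0.13334972  0.068     ]
 [ 0.70152401  0.22323076  0.068     ]]
back (np.float32(81.07294), (np.float32(0.87190527), np.float32(0.017537428)))Traceback (most recent call last):
  File "<stdin>", line 22, in <module>
ValueError: max() iterable argument is empty
```

```bash
python3 - <<'E'
from h import *
c=pickle.load(open("top0.pkl","rb")); im=c["image"]; hsv=cv2.cvtColor(im,cv2.COLOR_BGR2HSV)
def blob(m,x0,y0,x1,y1):
    k=np.zeros(m.shape,np.uint8); k[y0:y1,x0:x1]=m[y0:y1,x0:x1]
    cs,_=cv2.findContours(k*255,cv2.RETR_EXTERNAL,cv2.CHAIN_APPROX_NONE); return max(cs,key=cv2.contourArea)[:,0,:]
def edge(pts,z):
    X=ray(c,pts,z)[:,:2]; vx,vy,x,y=cv2.fitLine(X.astype(np.float32),cv2.DIST_HUBER,0,.001,.001).ravel(); return np.round([np.degrees(np.arctan2(vy,vx)),x,y],4)
d=(hsv[...,2]<75)
def col(u,a,b,f):
    w=np.where(d[a:b,u])[0]; return [(u,f(w)+a)] if len(w) else []
rows=sum([col(u,262,282,np.max) for u in list(range(203,236))+list(range(266,300))],[]);rows=np.array(rows)+[0,.5]
print(len(rows),"tin front z0/.026",edge(rows,0),edge(rows,.026))
rows=sum([col(u,190,215,np.min) for u in range(200,304)],[]);print("lid top",edge(np.array(rows)-[0,.5],.141))
L=[];Rr=[]
for v in range(225,270):
    w=np.where(d[v,185:230])[0]
    if len(w):L.append((w.min()+184.5,v))
    w=np.where(d[v,290:315])[0]
    if len(w):Rr.append((w.max()+290.5,v))
print("L",edge(L,.026),"R",edge(Rr,.026))
g=((hsv[...,1]<90)&(hsv[...,2]>105)).astype(np.uint8); hb=blob(g,230,276,275,300)
H=ray(c,hb,.02)[:,:2].astype(np.float32); print("handle",cv2.boundingRect(hb),H.min(0),H.max(0),cv2.minAreaRect(H))
print("lid corners",ray(c,np.array([(57,347),(351,354)])/2.5+[170,60],.141))
s=pickle.load(open("side0.pkl","rb"))
crop=s["image"][150:270,190:400]; cv2.imwrite("pics/crop2.png",cv2.resize(crop,None,fx=3.8,fy=3.8,interpolation=cv2.INTER_CUBIC))
E
```

```text
64 tin front z0/.026 [8.71679e+01 4.52300e-01 7.13000e-02] [8.71679e+01 4.50700e-01 7.04000e-02]
lid top [8.77588e+01 5.93000e-01 6.45000e-02]
L [-2.5322  0.5242  0.1878] R [-1.5632  0.5001 -0.0497]
handle (239, 276, 24, 13) [0.41868234 0.04722008] [0.44555333 0.09767697] ((0.43211808800697327, 0.07248447090387344), (0.05055326968431473, 0.026125574484467506), 89.07199096679688)
lid corners [[ 0.59447379  0.18245964  0.141     ]
 [ 0.58527107 -0.05388987  0.141     ]]
```

View pics/crop2.png

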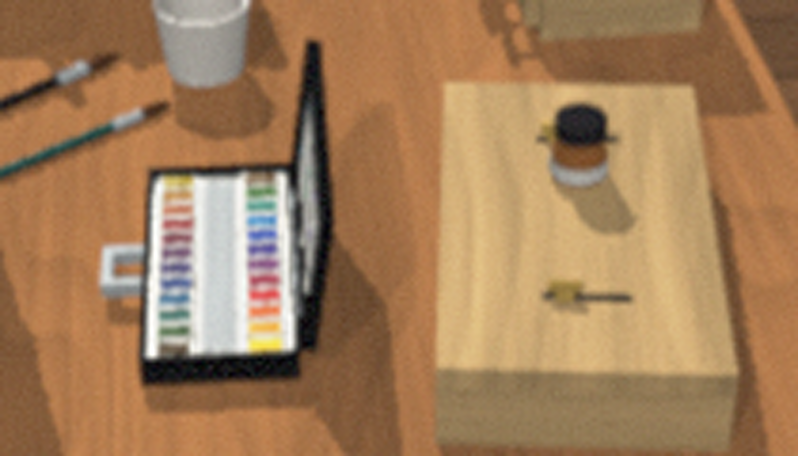

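The enlarged side view shows the lid a little past upright, with its top at crop (313,42), the tin's handle at (122,270), and thumb screws on the board at (565,293) and (548,133). Fits so far:
- **Tin:** about (0.508, 0.069), yaw -2.6°, lid about 1.7 rad.
- **Shelf:** about (0.774, 0.0305), yaw -8.7°.

```bash
cat >> h.py <<'E'
T=lambda x,y,a:(np.array([x,y]),np.array([[np.cos(a),-np.sin(a)],[np.sin(a),np.cos(a)]]))
TIN=T(.508,.069,np.radians(-2.6)); SH=T(.7738,.0305,np.radians(-8.75))
def goto(pos,yaw,tx,ty,tz):  # shift in tool axes (scale units) for a tool pointing down at yaw deg
    d=np.array([tx,ty,tz])-pos; a=np.radians(yaw)
    return np.round(np.array([d[0]*np.cos(a)+d[1]*np.sin(a),d[0]*np.sin(a)-d[1]*np.cos(a),-d[2]])/.15,3)
E
python3 - <<'E'
from h import *
c=pickle.load(open("top0.pkl","rb"));s=pickle.load(open("side0.pkl","rb"))
for p in [(221.6,126),(310.8,138)]:
    X=ray(c,[p],.072)[0,:2]; print("screw",X,SH[1].T@(X-SH[0]))
print("side screws",[SH[1].T@(X[:2]-SH[0]) for X in ray(s,[(338.5,227),(334,185)],.072)])
print("brushcup base",ray(s,[(224,130)],0),"pole",ray(s,[(178,122)],0),"cup",ray(c,[(103,247)],.03),"ink",ray(c,[(244,115)],.12))
# board corner check in the side view, tin corner check
B=[np.r_[SH[0]+SH[1]@np.array(p),.068] for p in[(-.1,.18),(.1,.18),(.1,-.18),(-.1,-.18)]];print(proj(s,B).round(1),"seen (307,172)(373,173)(384,248)(305,248)")
a=1.71;H=[np.r_[TIN[0]+TIN[1]@np.array([.0575-.115*np.cos(a)+.012*np.sin(a),y]),.026+.115*np.sin(a)+.012*np.cos(a)] for y in(.12,-.12)];print(proj(s,H),proj(c,H),"seen side (273.5,161) top(192.8,198.8)(310.4,201.6)")
E
```

```text
screw [0.77251344 0.13140062] [-0.01662093  0.09953057]
screw [ 0.74226674 -0.0648105 ] [-0.01666731 -0.09899817]
side screws [array([-0.0105753 , -0.10120008]), array([-0.01689979,  0.10023463])]
brushcup base [[0.44819917 0.66625931 0.        ]] pole [[0.26823993 0.75861882 0.        ]] cup [[0.51309582 0.39468939 0.03      ]] ink [[0.77866647 0.07955024 0.12      ]]
[[306.2 171.4]
 [371.5 172.3]
 [383.7 248.4]
 [304.1 246.6]] seen (307,172)(373,173)(384,248)(305,248)
[[273.39019108 160.41380492]
 [277.32788304 208.15428468]] [[191.76604562 197.05423835]
 [310.67871724 200.64011014]] seen side (273.5,161) top(192.8,198.8)(310.4,201.6)
```

>>> {"op": "play_rows", "data": {"rows": [{"slide": [0, 0, 0], "delta_rot": [0, 0, -1], "fingers": -1}, {"slide": [0, 0, 0], "delta_rot": [0, 0, -1], "fingers": -1}, {"slide": [0, 0, 0], "delta_rot": [0, 0, -0.95], "fingers": -1}]}}

```text
time_s: 0.48
tcp_pos: [0.1876, 0.6481, 0.226]
eef_rot: [179.9, 0.0, -2.5]
contact_force: [-0.5, -0.3, 0.1]
gripper_width: 0.0634
gripper_force: 0.0
```

>>> {"op": "play_rows", "data": {"rows": [{"slide": [0.258, 0.313, 0], "delta_rot": [0, 0, 0], "fingers": -1}, {"slide": [0.258, 0.313, 0], "delta_rot": [0, 0, 0], "fingers": -1}, {"slide": [0.258, 0.313, 0], "delta_rot": [0, 0, 0], "fingers": -1}, {"slide": [0.258, 0.313, 0], "delta_rot": [0, 0, 0], "fingers": -1}, {"slide": [0.258, 0.313, 0], "delta_rot": [0, 0, 0], "fingers": -1}, {"slide": [0.258, 0.313, 0], "delta_rot": [0, 0, 0], "fingers": -1}, {"slide": [0.258, 0.313, 0], "delta_rot": [0, 0, 0], "fingers": -1}, {"slide": [0.258, 0.313, 0], "delta_rot": [0, 0, 0], "fingers": -1}]}}

```text
time_s: 1.48
tcp_pos: [0.4805, 0.2572, 0.2265]
eef_rot: [-180.0, 0.0, -2.6]
contact_force: [0.7, 0.8, 0.8]
gripper_width: 0.0001
gripper_force: 0.0
```

>>> {"op": "play_rows", "data": {"rows": [{"slide": [0.258, 0.313, 0], "delta_rot": [0, 0, 0], "fingers": -1}, {"slide": [0.258, 0.313, 0], "delta_rot": [0, 0, 0], "fingers": -1}, {"slide": [0.258, 0.313, 0], "delta_rot": [0, 0, 0], "fingers": -1}, {"slide": [0.258, 0.313, 0], "delta_rot": [0, 0, 0], "fingers": -1}, {"slide": [0, 0, 0], "delta_rot": [0, 0, 0], "fingers": -1}]}}

```text
time_s: 2.1
tcp_pos: [0.6271, 0.0606, 0.2252]
eef_rot: [179.9, 0.1, -2.9]
contact_force: [-1.0, 0.5, -0.2]
gripper_width: 0.0001
gripper_force: 0.0
```

>>> {"op": "play_rows", "data": {"rows": [{"slide": [0, 0, 0.334], "delta_rot": [0, 0, 0], "fingers": -1}, {"slide": [0, 0, 0.334], "delta_rot": [0, 0, 0], "fingers": -1}, {"slide": [-0.07, 0, 0], "delta_rot": [0, 0, 0], "fingers": -1}, {"slide": [-0.07, 0, 0], "delta_rot": [0, 0, 0], "fingers": -1}, {"slide": [-0.06, 0, -0.006], "delta_rot": [0, 0, 0], "fingers": -1}, {"slide": [-0.06, 0, -0.006], "delta_rot": [0, 0, 0], "fingers": -1}]}}

```text
time_s: 2.85
tcp_pos: [0.5874, 0.0667, 0.1304]
eef_rot: [-179.9, -0.2, -2.6]
contact_force: [0.9, 0.4, 0.9]
gripper_width: 0.0004
gripper_force: 0.6
```

>>> {"op": "play_rows", "data": {"rows": [{"slide": [-0.065, 0, 0], "delta_rot": [0, 0, 0], "fingers": -1}, {"slide": [-0.065, 0, 0], "delta_rot": [0, 0, 0], "fingers": -1}, {"slide": [-0.065, 0, 0], "delta_rot": [0, 0, 0], "fingers": -1}, {"slide": [-0.07, 0, 0.02], "delta_rot": [0, 0, 0], "fingers": -1}, {"slide": [-0.065, 0, 0.02], "delta_rot": [0, 0, 0], "fingers": -1}, {"slide": [-0.065, 0, 0.02], "delta_rot": [0, 0, 0], "fingers": -1}]}}

```text
time_s: 3.6
tcp_pos: [0.5269, 0.0687, 0.1187]
eef_rot: [180.0, 0.0, -2.6]
contact_force: [0.5, 0.6, -0.2]
gripper_width: 0.0005
gripper_force: 0.3
```

```bash
python3 - <<'E'
from plant import r
import cv2
c=r.capture("side"); cv2.imwrite("pics/s2.png",cv2.resize(c["image"][100:280,170:400],None,fx=3,fy=3))
E
```

```text
(no output)
```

View pics/s2.png

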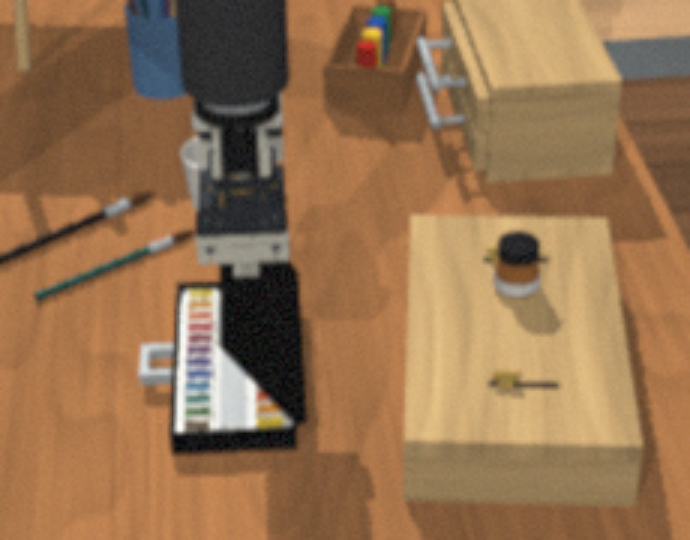

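The lid is about 1 rad open under the fingertips at crop (248,270), and the tin has barely moved. I'll continue down the arc.

>>> {"op": "play_rows", "data": {"rows": [{"slide": [-0.073, 0, 0.05], "delta_rot": [0, 0, 0], "fingers": -1}, {"slide": [-0.073, 0, 0.05], "delta_rot": [0, 0, 0], "fingers": -1}, {"slide": [-0.06, 0, 0.065], "delta_rot": [0, 0, 0], "fingers": -1}, {"slide": [-0.058, 0, 0.065], "delta_rot": [0, 0, 0], "fingers": -1}, {"slide": [-0.035, 0, 0.062], "delta_rot": [0, 0, 0], "fingers": -1}, {"slide": [-0.035, 0, 0.062], "delta_rot": [0, 0, 0], "fingers": -1}]}}

```text
time_s: 4.4
tcp_pos: [0.4773, 0.0711, 0.0654]
eef_rot: [180.0, 0.0, -2.6]
contact_force: [0.1, -0.6, -0.1]
gripper_width: 0.0005
gripper_force: 0.2
```

>>> {"op": "play_rows", "data": {"rows": [{"slide": [-0.017, 0, 0.05], "delta_rot": [0, 0, 0], "fingers": -1}, {"slide": [-0.017, 0, 0.05], "delta_rot": [0, 0, 0], "fingers": -1}, {"slide": [-0.01, 0, 0.04], "delta_rot": [0, 0, 0], "fingers": -1}, {"slide": [0, 0, 0.03], "delta_rot": [0, 0, 0], "fingers": -1}, {"slide": [0, 0, 0.0], "delta_rot": [0, 0, 0], "fingers": -1}]}}

```text
time_s: 5.03
tcp_pos: [0.4709, 0.0713, 0.0402]
eef_rot: [180.0, 0.0, -2.6]
contact_force: [0.1, -0.1, 0.8]
gripper_width: 0.0001
gripper_force: 0.0
```

>>> {"op": "play_rows", "data": {"rows": [{"slide": [0, 0, 0.012], "delta_rot": [0, 0, 0], "fingers": -1}, {"slide": [0, 0, 0.012], "delta_rot": [0, 0, 0], "fingers": -1}, {"slide": [0, 0, 0], "delta_rot": [0, 0, 0], "fingers": -1}]}}

```text
time_s: 5.4
tcp_pos: [0.4714, 0.0715, 0.0381]
eef_rot: [-180.0, -0.0, -2.6]
contact_force: [-5.0, -0.5, 14.2]
gripper_width: 0.0003
gripper_force: 7.2
```

>>> {"op": "play_rows", "data": {"rows": [{"slide": [0, 0, 0], "delta_rot": [0, 0, 0], "fingers": -1}, {"slide": [0, 0, -0.2], "delta_rot": [0, 0, 0], "fingers": 1}, {"slide": [-0.2, 0, -0.2], "delta_rot": [0, 0, 0], "fingers": 1}, {"slide": [-0.16, 0, 0], "delta_rot": [0, 0, 0], "fingers": 1}, {"slide": [0, 0, 0], "delta_rot": [0, 0, 0], "fingers": 1}]}}

```text
time_s: 6.02
tcp_pos: [0.4161, 0.0738, 0.0975]
eef_rot: [-179.9, -0.1, -2.6]
contact_force: [-0.5, 1.0, 0.0]
gripper_width: 0.0349
gripper_force: 0.0
```

```bash
python3 - <<'E'
from plant import r
import cv2,pickle
ims=[]
for n in("side","top"):
    c=r.capture(n); pickle.dump(c,open(f"{n}1.pkl","wb")); ims.append(c["image"])
cv2.imwrite("pics/s3.png",cv2.resize(cv2.hconcat([ims[0][150:270,170:310],ims[1][190:310,180:320]]),None,fx=2.8,fy=2.8,interpolation=cv2.INTER_CUBIC))
E
```

```text
(no output)
```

View pics/s3.png

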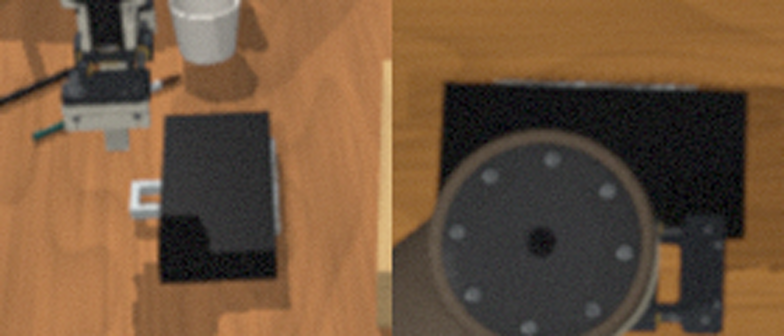

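The lid is flat shut. The handle is clear at side-crop (147,198) and the lid's back corners are at top-crop (445,85) and (745,92). I'll refit the tin pose.

```bash
python3 - <<'E'
from h import *
c=pickle.load(open("top1.pkl","rb"));s=pickle.load(open("side1.pkl","rb"))
def edge(c,pts,z):
    X=ray(c,pts,z)[:,:2]; vx,vy,x,y=cv2.fitLine(X.astype(np.float32),cv2.DIST_HUBER,0,.001,.001).ravel(); return np.round([np.degrees(np.arctan2(vy,vx)),x,y],4)
d=cv2.cvtColor(c["image"],cv2.COLOR_BGR2HSV)[...,2]<70
B=[(u,np.where(d[210:235,u])[0].min()+209.5) for u in range(203,302)]; print("back z.038",edge(c,B,.038))
R_=[(np.where(d[v,295:315])[0].max()+295.5,v) for v in range(226,262)]; L=[(np.where(d[v,185:215])[0].min()+184.5,v) for v in range(226,245)]
print("R",edge(c,R_,.038),"L",edge(c,L,.038))
hs=cv2.cvtColor(s["image"],cv2.COLOR_BGR2HSV)
g=((hs[...,1]<90)&(hs[...,2]>120)).astype(np.uint8); k=np.zeros_like(g);k[205:240,210:232]=g[205:240,210:232]
cs=max(cv2.findContours(k*255,0,cv2.CHAIN_APPROX_NONE)[0],key=cv2.contourArea)[:,0];print(cv2.boundingRect(cs))
H=ray(s,cs,.02)[:,:2];print("handle",H.min(0),H.max(0),cv2.minAreaRect(H.astype(np.float32)))
E
```

```text
back z.038 [87.554   0.5668  0.0931]
R [-1.5632  0.5003 -0.0489] L [0.5656 0.5385 0.187 ]
(216, 214, 12, 15)
handle [0.4196087  0.03201595] [0.45172822 0.100204  ] ((0.43386101722717285, 0.0656714141368866), (0.06713700294494629, 0.0314936637878418), 85.62937927246094)
```

>>> {"op": "play_rows", "data": {"rows": [{"slide": [0.107, 0.004, 0], "delta_rot": [0, 0, 0], "fingers": 1}, {"slide": [0, 0, 0.2], "delta_rot": [0, 0, 0], "fingers": 1}, {"slide": [0, 0, 0], "delta_rot": [0, 0, 0], "fingers": 1}, {"slide": [0, 0, 0.3], "delta_rot": [0, 0, 0], "fingers": 1}, {"slide": [0, 0, 0.1], "delta_rot": [0, 0, 0], "fingers": 1}, {"slide": [0, 0, 0], "delta_rot": [0, 0, 0], "fingers": 1}]}}

```text
time_s: 6.88
tcp_pos: [0.4332, 0.0721, 0.0064]
eef_rot: [179.9, 0.1, -2.6]
contact_force: [0.1, -0.4, 0.2]
gripper_width: 0.0877
gripper_force: 0.0
```

>>> {"op": "play_rows", "data": {"rows": [{"slide": [0, 0, 0], "delta_rot": [0, 0, 0], "fingers": -1}, {"slide": [0, 0, 0], "delta_rot": [0, 0, 0], "fingers": -1}, {"slide": [0, 0, 0], "delta_rot": [0, 0, 0], "fingers": -1}, {"slide": [0, 0, 0], "delta_rot": [0, 0, 0], "fingers": -1}], "squeeze": 30}}

```text
time_s: 7.38
tcp_pos: [0.4333, 0.0726, 0.0074]
eef_rot: [-180.0, -0.0, -2.6]
contact_force: [-1.0, -0.1, -0.3]
gripper_width: 0.053
gripper_force: 0.0
```

>>> {"op": "play_rows", "data": {"rows": [{"slide": [0, 0, 0], "delta_rot": [0, 0, 0], "fingers": -1}, {"slide": [0, 0, 0], "delta_rot": [0, 0, 0], "fingers": -1}, {"slide": [0, 0, 0], "delta_rot": [0, 0, 0], "fingers": -1}], "squeeze": 30}}

```text
time_s: 7.75
tcp_pos: [0.4332, 0.0726, 0.0072]
eef_rot: [-180.0, -0.0, -2.6]
contact_force: [-1.4, -0.3, 5.6]
gripper_width: 0.0475
gripper_force: 30.0
```

>>> {"op": "play_rows", "data": {"rows": [{"slide": [0.065, -0.005, 0], "delta_rot": [0, 0, 0.168], "fingers": -1}, {"slide": [0.065, -0.005, 0], "delta_rot": [0, 0, 0.168], "fingers": -1}, {"slide": [0.065, -0.005, 0], "delta_rot": [0, 0, 0.168], "fingers": -1}, {"slide": [0.065, -0.005, 0], "delta_rot": [0, 0, 0.168], "fingers": -1}, {"slide": [0.065, -0.005, 0], "delta_rot": [0, 0, 0.168], "fingers": -1}, {"slide": [0.065, -0.005, 0], "delta_rot": [0, 0, 0.168], "fingers": -1}, {"slide": [0.065, -0.005, 0], "delta_rot": [0, 0, 0.168], "fingers": -1}, {"slide": [0.065, -0.005, 0], "delta_rot": [0, 0, 0.168], "fingers": -1}]}}

```text
time_s: 8.75
tcp_pos: [0.5075, 0.0698, 0.0071]
eef_rot: [179.8, 0.3, -8.8]
contact_force: [-15.6, 1.8, 20.3]
gripper_width: 0.0476
gripper_force: 30.0
```

>>> {"op": "play_rows", "data": {"rows": [{"slide": [0, 0, 0], "delta_rot": [0, 0, 0], "fingers": -1}]}}

```text
time_s: 8.88
tcp_pos: [0.5093, 0.0701, 0.0071]
eef_rot: [179.9, 0.2, -8.8]
contact_force: [-8.6, -2.8, 14.0]
gripper_width: 0.0476
gripper_force: 30.0
```

```bash
python3 - <<'E'
from plant import r
from h import *
ims=[]
for n in("side","top"):
    c=r.capture(n); pickle.dump(c,open(f"{n}2.pkl","wb")); ims.append(c["image"])
cv2.imwrite("pics/s4.png",cv2.resize(cv2.hconcat([ims[0][130:280,200:400],ims[1][60:210+60,170:370][:150]]),None,fx=2,fy=2,interpolation=cv2.INTER_CUBIC))
c=pickle.load(open("top2.pkl","rb"))
d=cv2.cvtColor(c["image"],cv2.COLOR_BGR2HSV)[...,2]<60
k=np.zeros(d.shape,np.uint8);k[175:235,160:340]=d[175:235,160:340]
B=np.array([(u,np.where(k[:,u])[0].min()-.5) for u in range(160,340) if k[:,u].any()]);print(B[::8].tolist())
E
```

```text
[[203.0, 203.5], [211.0, 181.5], [219.0, 182.5], [227.0, 185.5], [235.0, 182.5], [243.0, 182.5], [251.0, 184.5], [259.0, 189.5], [267.0, 188.5], [275.0, 189.5], [283.0, 190.5], [291.0, 191.5], [299.0, 193.5], [307.0, 194.5]]
```

View pics/s4.png

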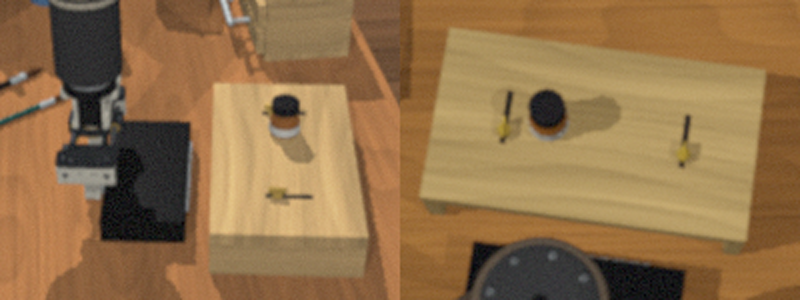

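The tin stands squarely in front of the shelf: its back edge at top-crop (475,245)-(685,268) is parallel to the board's front edge. The upward force means I'm pressing it down, so I'll relieve that by rising a little.

>>> {"op": "play_rows", "data": {"rows": [{"slide": [0, 0, -0.007], "delta_rot": [0, 0, 0], "fingers": -1}, {"slide": [0, 0, 0], "delta_rot": [0, 0, 0], "fingers": -1}]}}

```text
time_s: 9.22
tcp_pos: [0.5103, 0.0708, 0.0074]
eef_rot: [179.9, 0.1, -8.8]
contact_force: [-1.8, -1.4, -3.4]
gripper_width: 0.0477
gripper_force: 30.0
```

```bash
python3 - <<'E'
from h import *
c=pickle.load(open("top2.pkl","rb"))
g=cv2.cvtColor(c["image"],cv2.COLOR_BGR2HSV)[...,2]
B=[(u,np.where(g[178:205,u]<70)[0].min()+177.5) for u in range(215,305)]
X=ray(c,B,.038)[:,:2];vx,vy,x,y=cv2.fitLine(X.astype(np.float32),cv2.DIST_HUBER,0,.001,.001).ravel()
print("yaw",np.degrees(np.arctan2(vy,vx))-90,"back pt in shelf",SH[1].T@(np.array([x,y])-SH[0]))
from plant import r
s=r.get_state();print(s["tcp_pos"],s["contact_force"],SH[1].T@(s["tcp_pos"][:2]-SH[0]))
E
```

```text
yaw -8.940994 back pt in shelf [-0.13488511 -0.00103083]
[0.51034813 0.0707512  0.00743732] [-1.83237453 -1.37902895 -3.35415938] [-0.26650883 -0.00029445]
```

>>> {"op": "play_rows", "data": {"rows": [{"slide": [0.06, 0, 0], "delta_rot": [0, 0, 0], "fingers": -1}, {"slide": [0.06, 0, 0], "delta_rot": [0, 0, 0], "fingers": -1}, {"slide": [0.06, 0, 0], "delta_rot": [0, 0, 0], "fingers": -1}, {"slide": [0.06, 0, 0], "delta_rot": [0, 0, 0], "fingers": -1}, {"slide": [0.06, 0, 0], "delta_rot": [0, 0, 0], "fingers": -1}, {"slide": [0.06, 0, 0], "delta_rot": [0, 0, 0], "fingers": -1}, {"slide": [0.06, 0, 0], "delta_rot": [0, 0, 0], "fingers": -1}, {"slide": [0.06, 0, 0], "delta_rot": [0, 0, 0], "fingers": -1}]}}

```text
time_s: 10.22
tcp_pos: [0.583, 0.0602, 0.008]
eef_rot: [180.0, 0.0, -8.8]
contact_force: [-1.3, 0.7, -3.2]
gripper_width: 0.0477
gripper_force: 30.0
```

>>> {"op": "play_rows", "data": {"rows": [{"slide": [0.03, 0, 0], "delta_rot": [0, 0, 0], "fingers": -1}, {"slide": [0.02, 0, 0], "delta_rot": [0, 0, 0], "fingers": -1}, {"slide": [0.02, 0, 0], "delta_rot": [0, 0, 0], "fingers": -1}, {"slide": [0.02, 0, 0], "delta_rot": [0, 0, 0], "fingers": -1}]}}

```text
time_s: 10.72
tcp_pos: [0.5958, 0.0582, 0.008]
eef_rot: [180.0, 0.0, -8.8]
contact_force: [-1.7, 0.9, -3.2]
gripper_width: 0.0476
gripper_force: 30.0
```

>>> {"op": "play_rows", "data": {"rows": [{"slide": [0.01, 0, 0], "delta_rot": [0, 0, 0], "fingers": -1}, {"slide": [0.01, 0, 0], "delta_rot": [0, 0, 0], "fingers": -1}, {"slide": [0.01, 0, 0], "delta_rot": [0, 0, 0], "fingers": -1}, {"slide": [0.01, 0, 0], "delta_rot": [0, 0, 0], "fingers": -1}]}}

```text
time_s: 11.22
tcp_pos: [0.6018, 0.0573, 0.008]
eef_rot: [-180.0, -0.0, -8.8]
contact_force: [-2.3, 0.5, -2.8]
gripper_width: 0.048
gripper_force: 30.0
```

>>> {"op": "play_rows", "data": {"rows": [{"slide": [0.006, 0, 0], "delta_rot": [0, 0, 0], "fingers": -1}, {"slide": [0.006, 0, 0], "delta_rot": [0, 0, 0], "fingers": -1}]}}

```text
time_s: 11.48
tcp_pos: [0.6035, 0.057, 0.008]
eef_rot: [180.0, 0.0, -8.8]
contact_force: [-1.9, 0.8, -3.6]
gripper_width: 0.0476
gripper_force: 30.0
```

>>> {"op": "play_rows", "data": {"rows": [{"slide": [0.006, 0, 0], "delta_rot": [0, 0, 0], "fingers": -1}, {"slide": [0.006, 0, 0], "delta_rot": [0, 0, 0], "fingers": -1}]}}

```text
time_s: 11.72
tcp_pos: [0.6053, 0.0567, 0.008]
eef_rot: [-180.0, -0.0, -8.8]
contact_force: [-1.9, 0.5, -3.9]
gripper_width: 0.0475
gripper_force: 30.0
```

>>> {"op": "play_rows", "data": {"rows": [{"slide": [0.006, 0, 0], "delta_rot": [0, 0, 0], "fingers": -1}, {"slide": [0.004, 0, 0], "delta_rot": [0, 0, 0], "fingers": -1}]}}

```text
time_s: 11.98
tcp_pos: [0.6068, 0.0565, 0.008]
eef_rot: [-180.0, -0.0, -8.8]
contact_force: [-2.1, 0.9, -4.0]
gripper_width: 0.0478
gripper_force: 30.0
```

>>> {"op": "play_rows", "data": {"rows": [{"slide": [0.005, 0, 0], "delta_rot": [0, 0, 0], "fingers": -1}]}}

```text
time_s: 12.1
tcp_pos: [0.6075, 0.0564, 0.008]
eef_rot: [180.0, 0.0, -8.8]
contact_force: [-1.4, 0.7, -3.1]
gripper_width: 0.0476
gripper_force: 30.0
```

>>> {"op": "play_rows", "data": {"rows": [{"slide": [0.005, 0, 0], "delta_rot": [0, 0, 0], "fingers": -1}]}}

```text
time_s: 12.22
tcp_pos: [0.6083, 0.0563, 0.008]
eef_rot: [180.0, 0.0, -8.8]
contact_force: [-1.2, 0.4, -3.7]
gripper_width: 0.0477
gripper_force: 30.0
```

>>> {"op": "play_rows", "data": {"rows": [{"slide": [0.005, 0, 0], "delta_rot": [0, 0, 0], "fingers": -1}]}}

```text
time_s: 12.35
tcp_pos: [0.609, 0.0562, 0.008]
eef_rot: [-180.0, -0.0, -8.8]
contact_force: [-1.9, 1.0, -3.3]
gripper_width: 0.048
gripper_force: 30.0
```

>>> {"op": "play_rows", "data": {"rows": [{"slide": [0.005, 0, 0], "delta_rot": [0, 0, 0], "fingers": -1}]}}

```text
time_s: 12.48
tcp_pos: [0.6098, 0.056, 0.008]
eef_rot: [180.0, 0.0, -8.8]
contact_force: [-1.1, -0.4, -3.1]
gripper_width: 0.0477
gripper_force: 30.0
```

>>> {"op": "play_rows", "data": {"rows": [{"slide": [0.004, 0, 0], "delta_rot": [0, 0, 0], "fingers": -1}]}}

```text
time_s: 12.6
tcp_pos: [0.6104, 0.0559, 0.008]
eef_rot: [180.0, -0.0, -8.8]
contact_force: [-2.2, 0.4, -2.6]
gripper_width: 0.0475
gripper_force: 30.0
```

>>> {"op": "play_rows", "data": {"rows": [{"slide": [0.004, 0, 0], "delta_rot": [0, 0, 0], "fingers": -1}]}}

```text
time_s: 12.72
tcp_pos: [0.6109, 0.0558, 0.008]
eef_rot: [180.0, 0.0, -8.8]
contact_force: [-0.9, 0.1, -2.7]
gripper_width: 0.0476
gripper_force: 30.0
```

>>> {"op": "play_rows", "data": {"rows": [{"slide": [0.004, 0, 0], "delta_rot": [0, 0, 0], "fingers": -1}]}}

```text
time_s: 12.85
tcp_pos: [0.6115, 0.0558, 0.008]
eef_rot: [180.0, 0.0, -8.8]
contact_force: [-1.4, -0.5, -2.8]
gripper_width: 0.0481
gripper_force: 30.0
```

>>> {"op": "play_rows", "data": {"rows": [{"slide": [0.004, 0, 0], "delta_rot": [0, 0, 0], "fingers": -1}]}}

```text
time_s: 12.98
tcp_pos: [0.6122, 0.0557, 0.008]
eef_rot: [-180.0, -0.0, -8.8]
contact_force: [-1.2, 0.1, -3.8]
gripper_width: 0.0474
gripper_force: 30.0
```

>>> {"op": "play_rows", "data": {"rows": [{"slide": [0.004, 0, 0], "delta_rot": [0, 0, 0], "fingers": -1}]}}

```text
time_s: 13.1
tcp_pos: [0.6127, 0.0556, 0.008]
eef_rot: [180.0, 0.0, -8.8]
contact_force: [-1.4, 1.2, -3.5]
gripper_width: 0.0479
gripper_force: 30.0
```

>>> {"op": "play_rows", "data": {"rows": [{"slide": [0.004, 0, 0], "delta_rot": [0, 0, 0], "fingers": -1}]}}

```text
time_s: 13.22
tcp_pos: [0.613, 0.0555, 0.0079]
eef_rot: [180.0, 0.0, -8.8]
contact_force: [-3.3, 1.5, -4.2]
gripper_width: 0.0475
gripper_force: 30.0
```

>>> {"op": "play_rows", "data": {"rows": [{"slide": [0.004, 0, 0], "delta_rot": [0, 0, 0], "fingers": -1}]}}

```text
time_s: 13.35
tcp_pos: [0.6133, 0.0555, 0.0078]
eef_rot: [180.0, 0.1, -8.8]
contact_force: [-4.6, 2.7, -3.4]
gripper_width: 0.0474
gripper_force: 30.0
```

>>> {"op": "play_rows", "data": {"rows": [{"slide": [0.004, 0, 0], "delta_rot": [0, 0, 0], "fingers": -1}]}}

```text
time_s: 13.48
tcp_pos: [0.6136, 0.0555, 0.0077]
eef_rot: [180.0, 0.1, -8.8]
contact_force: [-6.0, 3.3, -4.1]
gripper_width: 0.0476
gripper_force: 30.0
```

Contact has been felt at TCP x of about 0.613. I'll press slightly more, hold, then release.

>>> {"op": "play_rows", "data": {"rows": [{"slide": [0.004, 0, 0], "delta_rot": [0, 0, 0], "fingers": -1}, {"slide": [0, 0, 0], "delta_rot": [0, 0, 0], "fingers": -1}, {"slide": [0, 0, 0], "delta_rot": [0, 0, 0], "fingers": -1}, {"slide": [0, 0, 0], "delta_rot": [0, 0, 0], "fingers": -1}]}}

```text
time_s: 13.98
tcp_pos: [0.6138, 0.0554, 0.0075]
eef_rot: [180.0, 0.1, -8.8]
contact_force: [-5.6, 3.8, -3.3]
gripper_width: 0.0475
gripper_force: 30.0
```

```bash
python3 - <<'E'
from plant import r
from h import *
for n in("side","top"):
    c=r.capture(n); pickle.dump(c,open(f"{n}3.pkl","wb"))
s=r.get_state();print(s["tcp_pos"],s["contact_force"],s["moment"],SH[1].T@(s["tcp_pos"][:2]-SH[0]))
E
```

```text
[0.61377229 0.05541207 0.00749171] [-6.14400647  5.40140814 -2.8809901 ] [ 1.04674514  2.25024075 -0.31988391] [-0.16195494  0.00027818]
```

>>> {"op": "play_rows", "data": {"rows": [{"slide": [0, 0, 0], "delta_rot": [0, 0, 0], "fingers": 0.6}, {"slide": [0, 0, 0], "delta_rot": [0, 0, 0], "fingers": 0.6}, {"slide": [0, 0, 0], "delta_rot": [0, 0, 0], "fingers": 0.6}, {"slide": [0, 0, 0], "delta_rot": [0, 0, 0], "fingers": 0.6}, {"slide": [0, 0, 0], "delta_rot": [0, 0, 0], "fingers": 0.6}]}}

```text
time_s: 14.7
tcp_pos: [0.6152, 0.0552, 0.0081]
eef_rot: [-180.0, -0.0, -8.8]
contact_force: [-0.1, -0.1, 0.2]
gripper_width: 0.0701
gripper_force: 0.0
```

>>> {"op": "play_rows", "data": {"rows": [{"slide": [0, 0, -0.15], "delta_rot": [0, 0, 0], "fingers": 0.6}, {"slide": [-0.1, 0, -0.3], "delta_rot": [0, 0, 0], "fingers": 0.6}, {"slide": [-0.35, 0, -0.3], "delta_rot": [0, 0, 0], "fingers": 0.6}, {"slide": [-0.4, 0, -0.1], "delta_rot": [0, 0, 0], "fingers": 0.6}, {"slide": [-0.4, 0, 0], "delta_rot": [0, 0, 0], "fingers": 0.6}, {"slide": [0, 0, 0], "delta_rot": [0, 0, 0], "fingers": 0.6}]}}

```text
time_s: 15.45
tcp_pos: [0.4313, 0.0827, 0.1317]
eef_rot: [-179.9, -0.0, -8.7]
contact_force: [1.0, 0.7, 0.2]
gripper_width: 0.0701
gripper_force: 0.0
```

```bash
python3 - <<'E'
from plant import r
from h import *
ims=[]
for n in("side","top"):
    c=r.capture(n); pickle.dump(c,open(f"{n}4.pkl","wb")); ims.append(c["image"])
cv2.imwrite("pics/s5.png",cv2.resize(cv2.hconcat([ims[0][130:280,210:400],ims[1][60:210,170:370]]),None,fx=2,fy=2,interpolation=cv2.INTER_CUBIC))
s=ims[0];hs=cv2.cvtColor(s,cv2.COLOR_BGR2HSV)
E
```

```text
(no output)
```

View pics/s5.png

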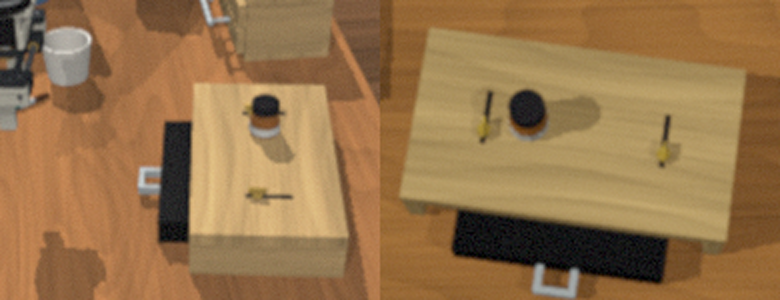

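The tin sits squarely under the shelf: its front edge at top-crop (453,252)-(663,281) is parallel to the board, and the handle points out at (555,280). One numeric check before handing in.

```bash
python3 - <<'E'
from h import *
c=pickle.load(open("top4.pkl","rb"))
g=cv2.cvtColor(c["image"],cv2.COLOR_BGR2HSV)[...,2]
B=[]
for u in list(range(212,242))+list(range(275,298)):
    w=np.where(g[165:215,u]<60)[0]
    if len(w): B.append((u,w.max()+165.5))
for z in(0,.026):
    X=ray(c,B,z)[:,:2];vx,vy,x,y=cv2.fitLine(X.astype(np.float32),cv2.DIST_HUBER,0,.001,.001).ravel()
    print("yaw",np.degrees(np.arctan2(vy,vx))-90,"front pt in shelf",SH[1].T@(np.array([x,y])-SH[0]))
E
```

```text
yaw -9.087334 front pt in shelf [-0.14233528  0.01538216]
yaw -9.087326 front pt in shelf [-0.14795584  0.01367693]
```

```bash
python3 -c "
from plant import r
print(r.close_job())"
```

```text
the job is handed in; nothing more can be done
None
```

The lid is shut and the tin sits squarely under the shelf: I felt the stop rail, pressed the tin on it at about 7 N for half a second, let go and backed off clear, then handed the job in at about 15.5 s; no verdict was returned.

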